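# Open the blue and red solvent lines at the valve bank

## Robot

A 6-joint arm with a two-finger parallel gripper is mounted at the origin on the work surface. World frame = base frame: x ahead of the robot, y to its left, z up, the work surface at z = 0. Lengths are in m, angles in rad, forces in N, time in s.
With the tool pointing down it reaches from about 0.3 to 0.85 m from the base axis. Payload 4.2 kg.
Tool frame: the origin (TCP) lies at the very end of the fingers, on their centre line; the grasp point (between the pads) lies 19 mm behind it (ctrl.pinch_z is the distance from the TCP to the grasp point, in m); z points along the fingers, y is the line along which they close (so a half turn about z gives the same grasp; the last joint's range is limited). The gripper opens to 91 mm and grips with 3 to 60 N. Pads are 32 mm wide; open, the fingers measure 118 mm over their backs; the gripper's body (76 mm by 178 mm) begins 60 mm behind the grasp point.
Start: joints at [-1.151, 0.32, 1.565, -0, 1.257, -0.02], TCP at [0.245, -0.52, 0.214] pointing down, gripper open.
Joint ranges: [-3.11, 3.11], [-0.84, 2.01], [0.21, 2.61], [-1.34, 4.49], [0.05, 2.63], [-2.56, 2.56]. Speed limits (rad/s): [2.57, 2.57, 3.14, 3.14, 3.14, 3.14].

## Interface

Orientations are given as a unit quaternion [w, x, y, z].
In Python, from workcell import ctrl, cams gives the robot as it stands. The module is installed in compiled form; this text tells all that it offers.
- The arm moves only by the tool move_arm, never from a script. Its argument "deltas" is a list of rows, each an object with "travel": the shift along the tool's x, y, z in m, a list of three; "rot": the turn, a rotation vector about the tool's x, y, z in rad, a list of three. In form: [{"travel": [dx, dy, dz], "rot": [rx, ry, rz]}, ...]. A call has 1 to 8 rows; each row is the pose to reach, as a shift and turn from the pose commanded when the call began, along the tool's axes at that moment; what a row does not reach only later rows make up. A row lasts 1/8 s, in which the tool goes at most 62.5 mm and 10.7 degrees, less where a joint would pass 70% of its speed; a pose out of reach is approached as far as the arm can. A call with a gripper value outside its range is refused whole. "claw" is the closure in counts, from 0 (fully open) to 255 (shut), set as the call begins (left out, the last holds). The fingers move at their own pace and stop on an object; "newtons" is the grip in N (left out, the last holds). Time passes only in rows, so rows that repeat a pose let the fingers close. It gives the time, the measured TCP pose, the force, the opening and the grip force at its end, in the units of the state.
- ctrl.read_state(): the state, without advancing time (a new reading comes with each control period).
- cams.snapshot(name): name is "side" or "top" or "wrist"; returns a dict with "color" (400x640x3 uint8, blue, green, red), "intrinsics" (3x3 intrinsics, pixels), "pose" (4x4, takes a point from camera to world coordinates). Camera axes: x right, y up, looking along -z (the intrinsics and any distortion apply to the point x, -y, -z); pixel columns grow to the right and rows downward; lengths in m; the calibration is good to about 2 mm. A picture is of the moment at which its call begins. There is no depth.
- ctrl.finish_job(): hands the job in; it is judged then, once.
The state is a dict: "time": time; "joint_positions": joint angles; "qvel": joint speeds; "joint_torque": joint torques, N m; "eef_pos": TCP position; "eef_rot": TCP orientation; "contact_force": force on the tool from outside, world axes, zero at the start; "moment": the same for the moment, N m; "grip_width": opening from 0.0 (shut) to 1.0 (fully open); "finger_force": force on a finger pad.
Only numpy, scipy, OpenCV 4.12 (cv2) and the standard library are available. Lean on these libraries where they do the work, as an engineer would, in place of code of your own. Each camera call takes 0.05 s, during which the arm holds its last target. There are 200 camera calls.

## Task

Open two solvent lines for the next run: on the valve bank, flip the blue lever and the red lever all the way over, away from the robot. Leave the yellow and green levers as they are.

Things in the scene. Friction and masses are not known exactly. Their poses are not given: they have to be found in the camera images.
- bank: fixed aluminium plate, 120 x 215 x 12 mm, end cheeks 46 mm high; origin under its centre, on the table. y runs along the row, x is the way levers go on (away from the robot). Four white valve blocks sit on it in any colour order at y = -67.5, -22.5, 22.5, 67.5 mm, each 80 (x) x 41 mm, tops 40 mm above the table, lever pivots at x = 0. Above 46 mm stand only the levers.
- blue (a joint): angle (rad) of the blue toggle lever: 0 = fully off, leaning 29 deg from vertical to the bank's -x (the robot's side); 0.5 = upright; 1.0 = fully on, at its stop, leaning 29 deg to +x. Starts near 0. No spring: it stays wherever it is left; about 1.5 N at the ball moves it.
- red (a joint): angle (rad) of the red toggle lever: 0 = fully off, leaning 29 deg from vertical to the bank's -x (the robot's side); 0.5 = upright; 1.0 = fully on, at its stop, leaning 29 deg to +x. Starts near 0. No spring: it stays wherever it is left; about 1.5 N at the ball moves it.
- blue_tip (a point): centre of the blue ball, 18 mm across, on the end of the blue lever (a 9 mm rod swinging along the bank's x); to be flipped on. y axis: along the row. The pivot is 55 mm from here, 42 mm above the table; this point is 90 mm above the table at either end of the swing, 97 mm when upright.
- red_tip (a point): centre of the red ball, 18 mm across, on the end of the red lever (a 9 mm rod swinging along the bank's x); to be flipped on. y axis: along the row. The pivot is 55 mm from here, 42 mm above the table; this point is 90 mm above the table at either end of the swing, 97 mm when upright.
- yellow_tip (a point): centre of the yellow ball, 18 mm across, on the end of the yellow lever (a 9 mm rod swinging along the bank's x); starts off (leaning to the bank's -x) and must be left so. y axis: along the row. The pivot is 55 mm from here, 42 mm above the table; this point is 90 mm above the table at either end of the swing, 97 mm when upright.
- green_tip (a point): centre of the green ball, 18 mm across, on the end of the green lever (a 9 mm rod swinging along the bank's x); starts on (leaning to the bank's +x) and must be left so. y axis: along the row. The pivot is 55 mm from here, 42 mm above the table; this point is 90 mm above the table at either end of the swing, 97 mm when upright.

How it is judged:
By the outcome, as a careful person would: the job done as asked, in the order asked, and still so for the second after the job is handed in, with the robot touching nothing.
It also fails if it takes over 37 s, if anything falls off the work surface, if the arm or the gripper's body presses on something with over 40 N, if the wrist force passes 120 N, or if a joint passes its speed limit or range.

## Working session

There is one attempt and no reset: what is moved stays moved. The work goes in short steps, Python scripts to look and compute and a tool call to move; the robot and the scene stay as the last step left them, time stands still between calls to the robot, and variables do not carry over. Pictures are saved under pics/ and viewed, at most 10 in all, crops included, and the job is handed in when it is done.

Besides the shell and the picture viewer there is one more tool, called as name(argument=value, ...), one argument or row to a line, values as JSON. move_arm: Moves the arm, as the interface text tells. Its arguments: {"type":"object","properties":{"deltas":{"type":"array"},"claw":{"type":"number"},"newtons":{"type":"number"}},"required":["deltas"]}

```bash
mkdir -p pics
python3 - <<'E'
from workcell import ctrl,cams
import cv2,pickle
s=ctrl.read_state();print(s['time'],s['eef_pos'],s['eef_rot'],s['grip_width'])
d={n:cams.snapshot(n) for n in('side','top')}
pickle.dump(d,open('d.pkl','wb'))
for n in d: cv2.imwrite(f'pics/{n}1.png',d[n]['color']);print(d[n]['pose'].round(3).tolist())
E
```

```text
0.0 [ 0.24458825 -0.51982932  0.21311412] [-8.81128589e-04  9.75918656e-01  2.18132914e-01 -1.77933549e-04] 1.0003880112258055
[[-0.973, 0.163, -0.163, 0.461], [-0.23, -0.723, 0.652, 0.494], [-0.011, 0.672, 0.741, 0.579], [0.0, 0.0, 0.0, 1.0]]
[[0.083, 0.971, -0.223, 0.44], [-0.997, 0.08, -0.024, 0.048], [-0.005, 0.225, 0.974, 0.703], [0.0, 0.0, 0.0, 1.0]]
```

View pics/top1.png

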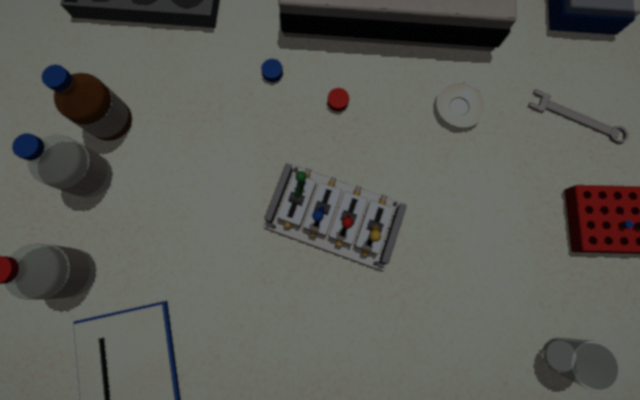

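View pics/side1.png

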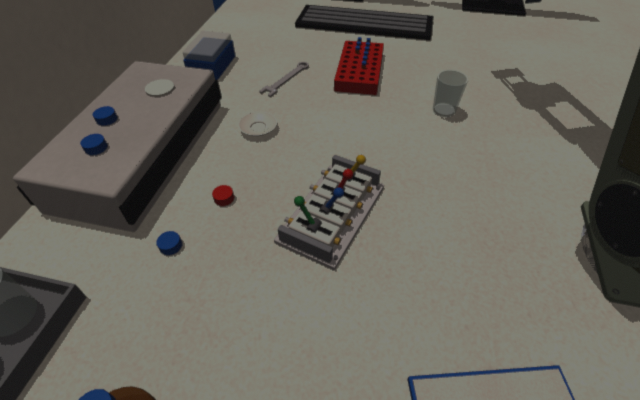

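Top view: balls green (301,176), blue (318,215), red (347,222), yellow (376,233). Side view: green (300,201), blue (338,192), red (348,174), yellow (361,159). Next I refine these centroids and triangulate.

```bash
cat > h.py <<'E'
import numpy as np,cv2
HUE={'green':(45,85),'blue':(100,130),'red':(-8,8),'yellow':(15,32)}
def blob(img,c,guess,r=11):
    hsv=cv2.cvtColor(img,cv2.COLOR_BGR2HSV).astype(int);h=hsv[...,0];h=np.where(h>170,h-180,h)
    lo,hi=HUE[c];m=(h>=lo)&(h<=hi)&(hsv[...,1]>130)&(hsv[...,2]>40)
    w=np.zeros_like(m);u,v=guess;w[v-r:v+r+1,u-r:u+r+1]=1
    n,l,st,ce=cv2.connectedComponentsWithStats((m&w).astype(np.uint8))
    i=1+np.argmax(st[1:,4]);return ce[i],st[i]
def ray(s,uv):
    K=s['intrinsics'];D=s.get('distortion')
    p=cv2.undistortPoints(np.array([[uv]],float),K,None if D is None else np.array(D))[0,0]
    T=s['pose'];d=T[:3,:3]@[p[0],-p[1],-1];return T[:3,3],d/np.linalg.norm(d)
def tri(rs):
    A=sum(np.eye(3)-np.outer(d,d) for o,d in rs);b=sum((np.eye(3)-np.outer(d,d))@o for o,d in rs)
    x=np.linalg.solve(A,b);return x,[np.linalg.norm((np.eye(3)-np.outer(d,d))@(x-o))*1e3 for o,d in rs]
def at_z(s,uv,z):
    o,d=ray(s,uv);return o+d*(z-o[2])/d[2]
E
python3 - <<'E'
import pickle;from h import *
d=pickle.load(open('d.pkl','rb'));print([ (k,type(v)) for k,v in d['top'].items()])
T=dict(green=(301,176),blue=(318,215),red=(347,222),yellow=(376,233));S=dict(green=(300,201),blue=(338,192),red=(348,174),yellow=(361,159))
P={}
for c in T:
    a,sa=blob(d['top']['color'],c,T[c]);b,sb=blob(d['side']['color'],c,S[c])
    x,r=tri([ray(d['top'],a),ray(d['side'],b)]);P[c]=x
    print(c,a.round(1),sa[2:],b.round(1),sb[2:],x.round(4),np.round(r,1),at_z(d['top'],a,.09).round(4),at_z(d['side'],b,.09).round(4))
v=P['yellow']-P['blue'];print(np.linalg.norm(v[:2]),np.degrees(np.arctan2(v[0],-v[1])))
for n in d:cv2.imwrite(f'pics/z{n}.png',cv2.resize(d[n]['color'][140:280,250:410],None,fx=4,fy=4,interpolation=2))
E
```

```text
[('color', <class 'numpy.ndarray'>), ('intrinsics', <class 'numpy.ndarray'>), ('pose', <class 'numpy.ndarray'>)]
green [300.7 175.9] [ 9  7 50] [298.7 200.2] [ 9  8 52] [0.5965 0.0853 0.0943] [1. 1.] [0.5965 0.0856 0.09  ] [0.5987 0.0815 0.09  ]
blue [318.3 213.7] [ 11  15 101] [336.6 193.6] [17 16 90] [0.5408 0.0539 0.0902] [0.5 0.5] [0.5403 0.0539 0.09  ] [0.5414 0.0536 0.09  ]
red [347.3 221.3] [10 13 99] [346.  175.9] [ 14  18 114] [0.5331 0.0098 0.0902] [0.7 0.7] [0.5324 0.0098 0.09  ] [0.5339 0.0095 0.09  ]
yellow [374.6 233.3] [ 10  16 119] [358.2 161.9] [ 14  16 100] [ 0.5189 -0.0322  0.0876] [0.7 0.7] [ 0.5178 -0.0318  0.09  ] [ 0.5193 -0.0297  0.09  ]
0.08882482536616462 -14.298814398826144
```

View pics/ztop.png

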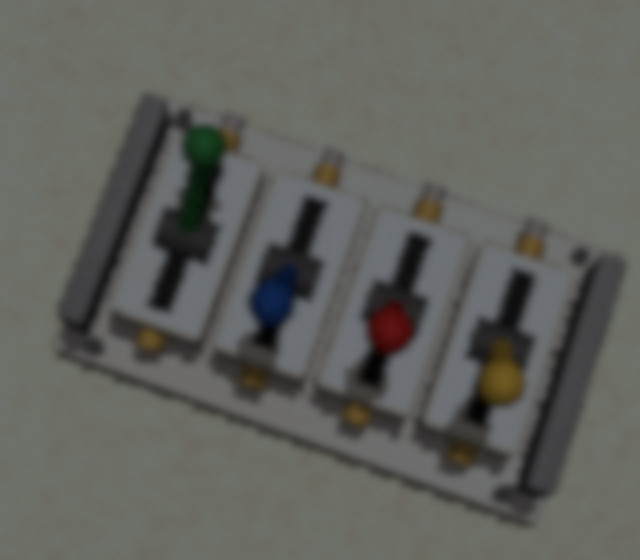

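Zoom: ball centres in top view are about blue (318,214.7), red (347.7,222), yellow (375.3,235.2), green (301.2,176.5). Blue is left of red, and the row slopes down to the right.

```bash
cat >> h.py <<'E'
from scipy.spatial.transform import Rotation as R
def fit():
    import pickle;d=pickle.load(open('d.pkl','rb'))['top']
    px=dict(blue=(318,214.7),red=(347.7,222),yellow=(375.3,235.2),green=(301.2,176.5))
    P={c:at_z(d,p,.09) for c,p in px.items()}
    loc=dict(green=(26.6,67.5),blue=(-26.6,22.5),red=(-26.6,-22.5),yellow=(-26.6,-67.5))
    A=np.array([np.array(loc[c])/1e3 for c in loc]);B=np.array([P[c][:2] for c in loc])
    a,b=A-A.mean(0),B-B.mean(0);yaw=np.arctan2((a[:,0]*b[:,1]-a[:,1]*b[:,0]).sum(),(a*b).sum())
    M=R.from_euler('z',yaw).as_matrix()[:2,:2];o=B.mean(0)-M@A.mean(0)
    return yaw,o,M,((B-o)@M-A)*1e3
def delta(s,local,z):
    yaw,o,M,_=fit();w=np.r_[o+M@(np.array(local)/1e3),z]
    q=R.from_quat(np.roll(s['eef_rot'],-1));dn=R.from_euler('z',yaw)*R.from_euler('x',np.pi)
    return w,q.inv().apply(w-s['eef_pos']),(q.inv()*dn).as_rotvec()
E
python3 - <<'E'
from h import *;from workcell import ctrl
y,o,M,r=fit();print(np.degrees(y),o,r.round(1))
s=ctrl.read_state()
for l,z in(((-70,22.5),.2),((-70,22.5),.07)):print([v.round(4) for v in delta(s,l,z)])
E
```

```text
-12.717820180101388 [0.55821495 0.02578889] [[-3.  -1.8]
 [ 1.4  0.9]
 [ 4.1  0.3]
 [-2.5  0.7]]
[array([0.4949, 0.0631, 0.2   ]), array([ 0.4747, -0.421 ,  0.0139]), array([-1.600e-03,  5.000e-04,  6.617e-01])]
[array([0.4949, 0.0631, 0.07  ]), array([ 0.4747, -0.4208,  0.1439]), array([-1.600e-03,  5.000e-04,  6.617e-01])]
```

move_arm(
  deltas=[
    {"travel": [0.475,-0.421,0.014],"rot": [0,0,0.66]},
    {"travel": [0.475,-0.421,0.014],"rot": [0,0,0.66]},
    {"travel": [0.475,-0.421,0.014],"rot": [0,0,0.66]},
    {"travel": [0.475,-0.421,0.014],"rot": [0,0,0.66]},
    {"travel": [0.475,-0.421,0.014],"rot": [0,0,0.66]},
    {"travel": [0.475,-0.421,0.014],"rot": [0,0,0.66]},
    {"travel": [0.475,-0.421,0.014],"rot": [0,0,0.66]},
    {"travel": [0.475,-0.421,0.014],"rot": [0,0,0.66]},
  ],
  claw=255,
)

```text
time: 1.1
eef_pos: [0.4397, -0.066, 0.203]
eef_rot: [0.0, 0.994, -0.11, 0.0]
contact_force: [0.7, -0.4, 1.2]
grip_width: 0.161
finger_force: 0.0
```

move_arm(
  deltas=[
    {"travel": [0.026,-0.138,0],"rot": [0,0,0]},
    {"travel": [0.026,-0.138,0],"rot": [0,0,0]},
    {"travel": [0.026,-0.138,0],"rot": [0,0,0]},
    {"travel": [0.026,-0.138,0],"rot": [0,0,0]},
    {"travel": [0.026,-0.138,0],"rot": [0,0,0]},
  ],
)

```text
time: 1.72
eef_pos: [0.4941, 0.0597, 0.2029]
eef_rot: [0.0, 0.994, -0.111, -0.0]
contact_force: [-0.2, 0.1, -1.0]
grip_width: 0.005
finger_force: 0.0
```

Run:
```python
from h import *;from workcell import ctrl,cams
s=ctrl.read_state();print(s['time'],s['eef_pos'],s['grip_width'])
for l,z in(((-70,22.5),.07),((-70,22.5),.2)):print([v.round(4) for v in delta(s,l,z)])
w=cams.snapshot('wrist');t=cams.snapshot('side')
cv2.imwrite('pics/w2.png',w['color'])
import pickle;pickle.dump((w,t),open('w2.pkl','wb'))
```

```text
1.725 [0.49409108 0.05968042 0.20290515] 0.004621865086194495
[array([0.4949, 0.0631, 0.07  ]), array([ 1.000e-04, -3.700e-03,  1.329e-01]), array([0.001 , 0.0008, 0.0004])]
[array([0.4949, 0.0631, 0.2   ]), array([ 0.    , -0.0036,  0.0029]), array([0.001 , 0.0008, 0.0004])]
```

View pics/w2.png

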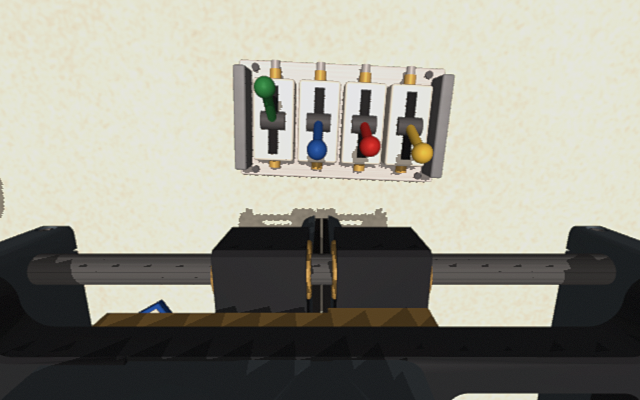

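Wrist view: green (264,87), blue (317,149), red (370,146), yellow (423,153). The bank is turned about 2° further than my fit. I'll refine with this closer view.

Run:
```python
import pickle;from h import *
w,t=pickle.load(open('w2.pkl','rb'))
P={c:at_z(w,p,.09) for c,p in dict(green=(264,87),blue=(317,149),red=(370,146),yellow=(423,153)).items()}
for c in P:print(c,P[c].round(4))
# block pivot centres on block tops (z=.042)
Q=np.array([at_z(w,p,.042)[:2] for p in((272,120),(318,123),(364,125),(410,127))]);print(Q.round(4))
v=Q[3]-Q[0];yaw=np.arctan2(v[0],-v[1]);print(np.linalg.norm(v),-np.degrees(yaw))
o=Q.mean(0);M=R.from_euler('z',-yaw).as_matrix()[:2,:2];print(o)
for c in P:print(c,((P[c][:2]-o)@M*1e3).round(1))
```

```text
green [0.5971 0.0856 0.09  ]
blue [0.5381 0.0543 0.09  ]
red [0.5306 0.0092 0.09  ]
yellow [ 0.5147 -0.0344  0.09  ]
[[ 0.5719  0.0927]
 [ 0.5592  0.049 ]
 [ 0.5473  0.005 ]
 [ 0.5354 -0.0391]]
0.13677671316404028 15.494016152942146
[0.55344716 0.02689004]
green [57.7 45. ]
blue [-7.4 30.5]
red [-26.7 -10.9]
yellow [-53.7 -48.7]
```

move_arm(
  deltas=[
    {"travel": [-0.003,-0.006,0.06],"rot": [0,0,0.044]},
    {"travel": [-0.003,-0.006,0.11],"rot": [0,0,0.044]},
    {"travel": [-0.003,-0.006,0.13],"rot": [0,0,0.044]},
    {"travel": [-0.003,-0.006,0.13],"rot": [0,0,0.044]},
    {"travel": [-0.003,-0.006,0.13],"rot": [0,0,0.044]},
  ],
)

```text
time: 2.45
eef_pos: [0.4941, 0.067, 0.0742]
eef_rot: [-0.0, 0.991, -0.132, 0.001]
contact_force: [-0.1, 0.1, 0.4]
grip_width: 0.007
finger_force: 0.0
```

move_arm(
  deltas=[
    {"travel": [0.015,0.0,0],"rot": [0,0,0]},
    {"travel": [0.025,0.0,0],"rot": [0,0,0]},
    {"travel": [0.035,0.0,0],"rot": [0,0,0]},
    {"travel": [0.044,0.001,0],"rot": [0,0,0]},
    {"travel": [0.052,0.001,0],"rot": [0,0,0]},
    {"travel": [0.06,0.001,0],"rot": [0,0,0]},
    {"travel": [0.06,0.001,0],"rot": [0,0,0]},
  ],
)

```text
time: 3.32
eef_pos: [0.5515, 0.0508, 0.0728]
eef_rot: [0.0, 0.991, -0.132, 0.0]
contact_force: [0.0, 0.4, -0.4]
grip_width: 0.004
finger_force: 0.2
```

Run:
```python
from workcell import ctrl,cams;import cv2,numpy as np
s=ctrl.read_state();print(s['eef_pos'],s['contact_force'])
a=[cv2.resize(cams.snapshot(n)['color'][140:270,260:400],None,fx=2.8,fy=2.8,interpolation=2) for n in('side','top')]
cv2.imwrite('pics/p3.png',np.hstack(a)*1)
```

```text
[0.55147648 0.05075268 0.07278509] [ 0.03478576  0.37855333 -0.35672008]
```

View pics/p3.png

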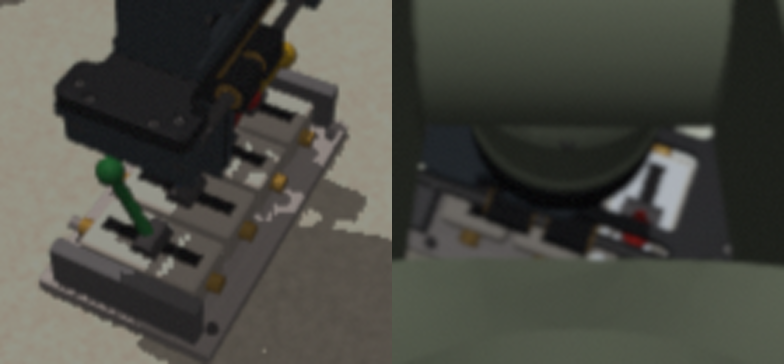

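The gripper hides the blue lever, and the green one is untouched. I'll keep pushing in small steps while watching the force.

move_arm(
  deltas=[
    {"travel": [0.004,0,0],"rot": [0,0,0]},
    {"travel": [0.008,0,0],"rot": [0,0,0]},
    {"travel": [0.01,0,0],"rot": [0,0,0]},
    {"travel": [0.01,0,0],"rot": [0,0,0]},
  ],
)

```text
time: 3.92
eef_pos: [0.5576, 0.0488, 0.0726]
eef_rot: [0.0, 0.991, -0.132, -0.003]
contact_force: [-7.6, 2.1, 3.4]
grip_width: 0.005
finger_force: 4.3
```

move_arm(
  deltas=[
    {"travel": [0.002,0,0],"rot": [0,0,0]},
    {"travel": [0.003,0,0],"rot": [0,0,0]},
    {"travel": [0.003,0,0],"rot": [0,0,0]},
  ],
)

```text
time: 4.3
eef_pos: [0.5579, 0.0487, 0.0725]
eef_rot: [-0.0, 0.991, -0.132, -0.006]
contact_force: [-12.2, 4.8, 7.4]
grip_width: 0.009
finger_force: 7.5
```

At the stop: 3 mm more command gave 0.3 mm of motion at 13 N. Backing off along the lane and shifting to red.

move_arm(
  deltas=[
    {"travel": [-0.03,0,0],"rot": [0,0,0]},
    {"travel": [-0.06,0,0],"rot": [0,0,0]},
    {"travel": [-0.08,0,0],"rot": [0,0,0]},
    {"travel": [-0.08,0,0],"rot": [0,0,0]},
    {"travel": [-0.08,0.03,0],"rot": [0,0,0]},
    {"travel": [-0.08,0.045,0],"rot": [0,0,0]},
    {"travel": [-0.08,0.045,0],"rot": [0,0,0]},
    {"travel": [-0.08,0.045,0],"rot": [0,0,0]},
  ],
)

```text
time: 5.3
eef_pos: [0.4753, 0.0251, 0.0732]
eef_rot: [-0.0, 0.991, -0.132, 0.0]
contact_force: [0.4, -0.2, 0.4]
grip_width: 0.003
finger_force: 0.0
```

Run:
```python
from workcell import ctrl,cams;import cv2,numpy as np
s=ctrl.read_state();print(s['eef_pos'],s['contact_force'])
o=np.array([.5545,.0265]);d=s['eef_pos'][:2]-o;print(d@[.965,-.262],d@[.262,.965])
a=[cams.snapshot('wrist')['color'][:240,120:520],cv2.resize(cams.snapshot('side')['color'][140:270,260:400],None,fx=1.85,fy=1.85,interpolation=2)[:240]]
cv2.imwrite('pics/p4.png',np.hstack(a))
```

```text
[0.47527574 0.02512005 0.07319034] [ 0.40484145 -0.2037496   0.44891302]
-0.07608985999033516 -0.022088407505103533
```

View pics/p4.png

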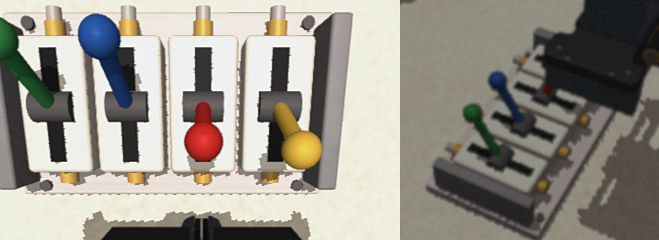

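Blue now leans fully over, parallel to green. Red (204,142) is centred ahead of the fingers, and yellow is untouched. Pushing red.

move_arm(
  deltas=[
    {"travel": [0.02,0,0],"rot": [0,0,0]},
    {"travel": [0.031,0,0],"rot": [0,0,0]},
    {"travel": [0.041,0,0],"rot": [0,0,0]},
    {"travel": [0.051,0,0],"rot": [0,0,0]},
    {"travel": [0.06,0,0],"rot": [0,0,0]},
    {"travel": [0.067,0,0],"rot": [0,0,0]},
    {"travel": [0.072,0,0],"rot": [0,0,0]},
    {"travel": [0.072,0,0],"rot": [0,0,0]},
  ],
)

```text
time: 6.4
eef_pos: [0.5443, 0.0061, 0.0729]
eef_rot: [0.0, 0.991, -0.132, 0.0]
contact_force: [-1.8, -0.6, 0.1]
grip_width: 0.004
finger_force: 0.5
```

move_arm(
  deltas=[
    {"travel": [0.003,0,0],"rot": [0,0,0]},
    {"travel": [0.006,0,0],"rot": [0,0,0]},
    {"travel": [0.008,0,0],"rot": [0,0,0]},
    {"travel": [0.008,0,0],"rot": [0,0,0]},
  ],
)

```text
time: 6.9
eef_pos: [0.5462, 0.0053, 0.0725]
eef_rot: [-0.0, 0.991, -0.132, -0.006]
contact_force: [-12.8, 4.9, 5.9]
grip_width: 0.005
finger_force: 7.4
```

Red is at its stop with the same force as blue. Back off, lift and check.

move_arm(
  deltas=[
    {"travel": [-0.03,0,0],"rot": [0,0,0]},
    {"travel": [-0.06,0,0],"rot": [0,0,0]},
    {"travel": [-0.09,0,0],"rot": [0,0,0]},
    {"travel": [-0.09,0,-0.03],"rot": [0,0,0]},
    {"travel": [-0.09,0,-0.08],"rot": [0,0,0]},
    {"travel": [-0.09,0,-0.1],"rot": [0,0,0]},
    {"travel": [-0.09,0,-0.1],"rot": [0,0,0]},
    {"travel": [-0.09,0,-0.1],"rot": [0,0,0]},
  ],
)

```text
time: 7.9
eef_pos: [0.4645, 0.0276, 0.1723]
eef_rot: [0.0, 0.991, -0.132, -0.0]
contact_force: [-0.6, 0.4, -0.9]
grip_width: 0.006
finger_force: 0.0
```

Run:
```python
from workcell import ctrl,cams;import cv2,numpy as np
s=ctrl.read_state();print(s['time'],s['eef_pos'],s['contact_force'])
a=[cams.snapshot('wrist')['color'][:240,120:520],cv2.resize(cams.snapshot('side')['color'][140:270,260:400],None,fx=1.85,fy=1.85,interpolation=2)[:240]]
cv2.imwrite('pics/p5.png',np.hstack(a))
```

```text
7.9 [0.46453696 0.02755207 0.17232497] [-0.57549587  0.37383224 -0.88044453]
```

View pics/p5.png

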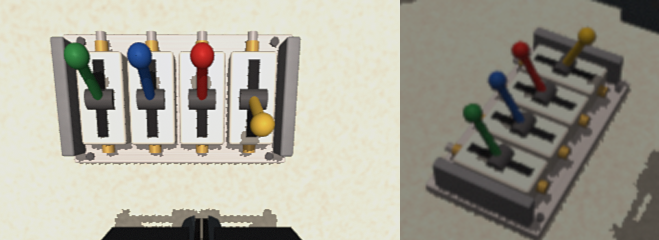

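Green (77,55), blue (140,55) and red (202,55) are level, all fully on. Yellow (262,124) is still off, and the robot is clear.

```bash
python3 -c "
from workcell import ctrl
print(ctrl.finish_job())"
```

```text
the job is handed in; nothing more can be done
None
```

The blue lever and then the red lever were flipped fully on to their stops, yellow and green were left as they were, and the job was handed in at about 8 s with the robot clear.

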